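# Offer a cake ball across the bakery counter

## Task

Set up a tasting for the guest on the far side of the counter: first stand the long spoon, bowl down and handle up, in the white cutlery cup and let go of it. Then pick up the dish by the wooden grip of its arched handle, turn it about a quarter turn so that the grip runs along the long side of the guest's wooden board and the open side of the arch faces the guest, and finish holding it still and level over the middle of the board, a hand's breadth above it, for the guest to take the ball. Keep the dish level and the chocolate ball in its middle all the way without touching it, and do not knock over or shift the cup or the other things on the counter.

Things in the scene. Friction and masses are not known exactly. Their poses are not given: they have to be found in the camera images.
- dish: Round dished pale-blue enamel plate, 160 mm across, rim 22 mm high, 0.25-0.4 kg, with an arched wire handle. Origin: centre of the underside, z up. x runs along the handle's grip: the arch legs stand on the rim at x = +75 and -75 mm and the arch is open to +y and -y (same both ways round). It starts on the counter, left or right, x axis within 15 deg of world x, so one leg faces the guest.
- dish_grip (a point): Middle of the dish handle's oak grip, on the dish's axis 125 mm above its underside; axes as the dish. The grip is a bar 84 mm long (dish x), 15 mm wide (dish y) and 19 mm tall; the wire legs run down from its ends. The top of the ball is 77 mm below this point.
- dish_well (a point): Lowest point of the dish's inner floor, on its axis, 6 mm above the underside. The floor round it is a shallow cone of 3 degrees out to 34 mm, then rises at 20 degrees to the rim.
- cake_ball_center (a point): Centre of the loose chocolate cake ball, 42 mm in diameter, 30-60 g, lying loose within 8 mm of the middle of the dish; it rolls.
- spoon: Long spoon lying on the counter, 195 mm, 28-46 g, balances 28 mm to the bowl side of its origin. Origin: underside, mid-length; z up out of the bowl; x from bowl (tip -97.5 mm) to handle end (+97.5 mm). Round oak handle 12 mm thick, axis 6.5 mm above the underside, from x = -27.5 mm on; thin 6 mm neck; round bowl 29 mm wide, 8 mm deep. It starts lying crosswise, bowl to the robot's right.
- spoon_bowl (a point): Centre of the spoon's bowl, at x = -83 mm on the spoon.
- spoon_hold (a point): A point on the axis of the spoon's handle, at x = +35 mm, z = 6.5 mm on the spoon; a place to take it.
- cup: Open white ceramic cutlery cup with a blue band, loose, 0.42 kg: outside 76 mm across, inside 68 mm across, 120 mm tall, floor 6 mm thick. Origin: centre of the underside; z up. It stands on the counter on the other side from the dish.
- cup_mouth (a point): Centre of the cup's mouth, level with its rim, 120 mm above its underside.
- board: The guest's dark wooden board with a pale paper on it, fixed on the far side of the counter: 140 mm (its x, towards the guest) by 240 mm (its y, the long side), 12 mm thick. Origin: centre of the underside; it may be turned a little.
- sugar_jar: Glass sugar jar with a steel lid, 66 mm across, 90 mm tall; leave it alone. Origin: centre of the underside.
- espresso_cup: Small white cup with a handle, 62 mm across, 56 mm tall; leave it alone. Origin: centre of the underside.
Not all that is in view belongs to the job. What is meant by the dish is not red, and is the smaller of those in its own colour. There is more than one size of the spoon; the one meant has the size given above.

How it is judged:
By the outcome, as a careful person would: the job done as asked, in the order asked, and still so for the second after the job is handed in, while the arm keeps its last pose, push and grip.
It also fails if it takes over 67 s, if anything falls off the work surface, if the arm or the gripper's body presses on something with over 40 N, if the wrist force passes 120 N, or if a joint passes its speed limit or range.

## Robot

A 6-joint arm with a two-finger parallel gripper is mounted at the origin on the work surface. World frame = base frame: x ahead of the robot, y to its left, z up, the work surface at z = 0. Lengths are in m, angles in rad, forces in N, time in s.
With the tool pointing down it reaches from about 0.2 to 0.875 m from the base axis. Payload 3.4 kg.
Tool frame: the origin (TCP) lies between the finger pads; the fingertips stand 19 mm ahead of it and the grasp point (between the pads) is the TCP; x points along the fingers, y is the direction in which the jaws open and shut, and the axes are right-handed (so a half turn about x gives the same grasp; the last joint's range is limited). The gripper opens to 94 mm and grips with 3 to 60 N. Pads are 16 mm wide; open, the fingers measure 119 mm over their backs; the gripper's body (75 mm by 177 mm) begins 78 mm behind the grasp point.
Start: joints at [1.017, 0.276, 1.505, -0, 1.361, -0.121], TCP at [0.241, 0.522, 0.224] pointing down, gripper open.
Joint ranges: [-2.89, 2.89], [-0.75, 2.08], [0.22, 2.7], [-1.18, 4.32], [0.11, 2.71], [-2.7, 2.7]. Speed limits (rad/s): [2.57, 2.57, 3.14, 3.14, 3.14, 3.14].

## Interface

Orientations are given as a 3x3 rotation matrix whose columns are the frame's x, y, z axes.
In Python, from station import bot gives the robot as it stands. Calls block until the motion is done:
- bot.reach(position, orientation): joint-space move of the TCP to a pose.
- bot.line_to(position, rot=None, v=0.15): straight line of the TCP; rot=None keeps the orientation; v is the mean speed in m/s.
- bot.goto_joints(angles): joint-space move.
- bot.gripper_to(opening): finger opening in m; the grip force is fixed at half the most; returns when the fingers have stopped.
- bot.dwell(seconds).
- bot.ik(position, orientation): joint angles nearest the present ones, or None.
- bot.get_obs(): the state.
- bot.camera(name): name is "scene" or "top" or "wrist"; returns a dict with "pixels" (400x640x3 uint8, blue, green, red), "fovy" (degrees; the focal length in pixels is half the picture's height over the tangent of half this angle, whatever the lens; pixels are square), "cx", "cy" (the principal point, pixels), "distortion" ([k1, k2, p1, p2, k3] as OpenCV has them; the pictures are not rectified), "extrinsics" (4x4, takes a point from world to camera coordinates). Camera axes: x right, y up, looking along -z (the intrinsics and any distortion apply to the point x, -y, -z); pixel columns grow to the right and rows downward; lengths in m; the calibration is good to about 2 mm. A picture is of the moment at which its call begins. There is no depth.
A pose or a line that the arm cannot do raises bot.PlanningError and nothing moves.
- bot.finish_job(): hands the job in, once; it reports no verdict.
The state is a dict: "time": time; "joint_positions": joint angles; "dq": joint speeds; "joint_efforts": joint torques, N m; "tcp_pos": TCP position; "tool_rot": TCP orientation; "ft_force": force on the tool from outside, world axes, zero at the start; "ft_torque": the same for the moment, N m; "gripper_width": finger opening in m.
Only numpy, scipy, OpenCV 4.12 (cv2) and the standard library are available. Lean on these libraries where they do the work, as an engineer would, in place of code of your own. Each camera call takes 0.05 s, during which the arm holds its last target. There are 200 camera calls.

## Working session

There is one attempt and no reset: what is moved stays moved. The work goes in short steps, each a Python script; the robot and the scene stay as the last script left them, time stands still between calls to the robot, and variables do not carry over. Pictures are saved under pics/ and viewed, about 8 in all and at most 12, crops included, and the job is handed in when it is done.

```bash
ls; mkdir -p pics; python3 - <<'E'
from station import bot
import cv2,numpy as np
for n in("scene","top","wrist"):
    c=bot.camera(n); cv2.imwrite(f"pics/{n}0.png",c["pixels"]); print(n,c["fovy"],c["cx"],c["cy"],c["distortion"],np.round(c["extrinsics"],3).tolist())
o=bot.get_obs();print(o["time"],o["tcp_pos"],o["ft_force"])
a=cv2.imread("pics/top0.png")
E
```

```text
pics
scene 49.038475078848926 322.00837257071055 192.40023720314156 [0.00561616 0.         0.         0.         0.        ] [[0.17, 0.985, -0.003, 0.048], [-0.665, 0.117, 0.738, 0.279], [0.727, -0.124, 0.675, -1.838], [0.0, 0.0, 0.0, 1.0]]
top 55.173400641453675 323.53281694998054 202.36110057321895 [-0.04070942  0.          0.          0.          0.        ] [[-0.025, -1.0, -0.004, -0.141], [0.972, -0.025, 0.235, -0.525], [-0.236, 0.002, 0.972, -1.04], [0.0, 0.0, 0.0, 1.0]]
wrist 62.83639944378234 314.507778047456 199.54784634632037 [-0.05695561  0.          0.          0.          0.        ] [[0.418, 0.908, -0.003, -0.574], [-0.875, 0.402, -0.269, 0.03], [-0.244, 0.115, 0.963, -0.393], [0.0, 0.0, 0.0, 1.0]]
0.15 [0.24096856 0.52164695 0.22381749] [-0.01446532 -0.46670484  0.48106044]
```

View pics/top0.png

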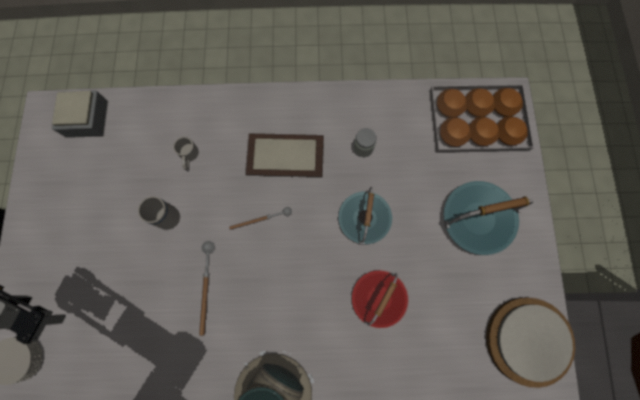

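View pics/scene0.png

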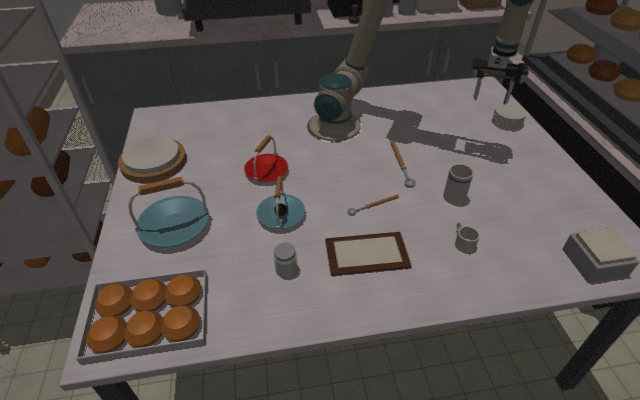

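Candidates (top image):
- **Dish:** small blue (365,217), large blue (480,217) or red (380,298). I choose the small blue.
- **Spoon:** crosswise (261,217) or the longer one lying lengthwise (206,288). I choose the crosswise one, after checking its length.
- **Cup:** the tall cylinder at (153,210). The espresso cup is at (185,150) and the jar at (365,141).

```bash
cat > h.py <<'E'
from station import bot
import cv2,numpy as np
def snap(n,save=None):
    c=bot.camera(n); 
    if save: cv2.imwrite(f"pics/{save}.png",c["pixels"])
    f=200/np.tan(np.radians(c["fovy"])/2)
    c["K"]=np.array([[f,0,c["cx"]],[0,f,c["cy"]],[0,0,1.]]); c["D"]=np.array(c["distortion"],float); c["E"]=np.array(c["extrinsics"]); return c
def ray(c,uv):
    p=cv2.undistortPoints(np.array(uv,float).reshape(-1,1,2),c["K"],c["D"])[:,0]
    d=np.c_[p[:,0],-p[:,1],-np.ones(len(p))]@c["E"][:3,:3]
    return -c["E"][:3,:3].T@c["E"][:3,3],d
def cast(c,uv,z):
    o,d=ray(c,uv); return o+d*((z-o[2])/d[:,2])[:,None]
def proj(c,P):
    q=np.atleast_2d(P)@c["E"][:3,:3].T+c["E"][:3,3]
    return cv2.projectPoints(q*[1,-1,-1],np.zeros(3),np.zeros(3),c["K"],c["D"])[0][:,0]
def mask(img,lo,hi): return cv2.inRange(cv2.cvtColor(img,cv2.COLOR_BGR2HSV),np.array(lo),np.array(hi))
def blobs(m,amin=30):
    return sorted([k for k in cv2.findContours(m,cv2.RETR_EXTERNAL,cv2.CHAIN_APPROX_NONE)[0] if cv2.contourArea(k)>amin],key=cv2.contourArea,reverse=True)
E
python3 - <<'E'
from h import *
c=snap("top"); I=c["pixels"]; H=cv2.cvtColor(I,cv2.COLOR_BGR2HSV)
print("cam",ray(c,[[320,200]])[0])
for name,uv in dict(spoonbowl=(288,211),spoonhandle=(231,228),long1=(208,246),long2=(202,334)).items(): print(name,cast(c,[uv],.006)[0].round(3))
print("dish",cast(c,[(365,218)],.01).round(3),"gripends",cast(c,[(370,190),(365,224)],.125).round(3).tolist())
print("cup",cast(c,[(153,210)],.12).round(3),"board",cast(c,[(285,155)],.012).round(3))
print("others",cast(c,[(366,137)],.09).round(3),cast(c,[(185,147)],.056).round(3))
for uv in[(365,235),(480,240),(380,280),(245,223),(250,140),(285,155),(200,250)]: print(uv,H[uv[1],uv[0]],I[uv[1],uv[0]])
cv2.imwrite("pics/crop1.png",cv2.resize(I[125:275,130:400],None,fx=2.9,fy=2.9,interpolation=cv2.INTER_CUBIC))
E
```

```text
cam [ 0.26200177 -0.15205398  1.13430714]
spoonbowl [ 0.511 -0.046  0.006]
spoonhandle [0.464 0.125 0.006]
long1 [0.411 0.192 0.006]
long2 [0.161 0.199 0.006]
dish [[ 0.483 -0.277  0.01 ]] gripends [[0.538, -0.282, 0.125], [0.444, -0.264, 0.125]]
cup [[0.498 0.314 0.12 ]] board [[ 0.689 -0.038  0.012]]
others [[ 0.709 -0.284  0.09 ]] [[0.707 0.261 0.056]]
(365, 235) [90  3 87] [87 87 86]
(480, 240) [93 73 80] [80 78 57]
(380, 280) [  1 161  92] [34 35 92]
(245, 223) [ 14 104  98] [58 76 98]
(250, 140) [ 9 88 58] [38 44 58]
(285, 155) [ 23  37 124] [106 120 124]
(200, 250) [ 10  13 115] [109 111 115]
```

View pics/crop1.png

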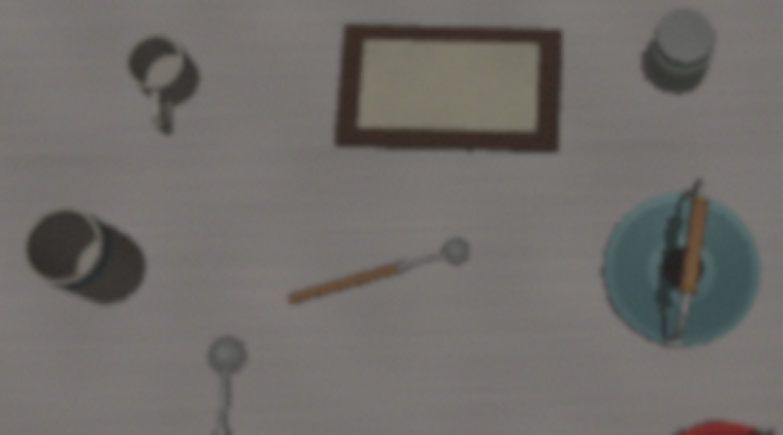

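The crop shows the choices clearly: crosswise spoon (top px 231–291, about 195 mm; the other measures about 265 mm), small blue dish (365,217), cup (153,210) and board centre (285,155). Next I hover for wrist views of the spoon and cup.

```bash
cat >> h.py <<'E'
def down(yaw,tilt=0,lean=None):  # tool down, jaws along yaw
    y=np.array([np.cos(yaw),np.sin(yaw),0]); x=np.array([0,0,-1.]); return np.c_[x,y,np.cross(x,y)]
def frame(x,y): return np.c_[x,y,np.cross(x,y)]
E
python3 - <<'E'
from h import *
c=snap("top"); I=c["pixels"]
m=mask(I,(5,60,50),(22,255,255)); 
for k in blobs(m,25):
    (u,v),_,_=cv2.minAreaRect(k)
    if 200<u<420: bx=cv2.boxPoints(cv2.minAreaRect(k)); print("oak/board",(round(u),round(v)),cv2.contourArea(k),bx.round(1).tolist())
m=mask(I,(82,45,40),(105,255,255))
for k in blobs(m,60):
    e=cv2.fitEllipse(cv2.convexHull(k)) ; print("blue",e, cast(c,[e[0]],.022).round(4))
o=bot.get_obs(); print(o["tool_rot"].round(2).tolist())
y=np.arctan2(-.047,.171)  # placeholder
for yaw in (.27,.27+np.pi):
  for p in ((.46,.10,.26),(.45,.26,.33)):
    print(yaw,p,bot.ik(p,down(yaw)))
E
```

```text
oak/board (284, 155) 2868.5 [[246.6999969482422, 174.3000030517578], [247.60000610351562, 133.6999969482422], [322.29998779296875, 135.39999389648438], [321.29998779296875, 176.0]]
oak/board (204, 306) 232.0 [[198.6999969482422, 334.79998779296875], [203.1999969482422, 276.70001220703125], [208.39999389648438, 277.1000061035156], [203.89999389648438, 335.20001220703125]]
oak/board (385, 299) 219.5 [[373.0, 313.8999938964844], [391.1000061035156, 279.8999938964844], [397.70001220703125, 283.3999938964844], [379.6000061035156, 317.3999938964844]]
oak/board (369, 209) 141.5 [[363.29998779296875, 224.8000030517578], [367.8999938964844, 192.39999389648438], [374.5, 193.39999389648438], [369.8999938964844, 225.6999969482422]]
oak/board (248, 222) 80.0 [[229.39999389648438, 226.0], [265.79998779296875, 215.39999389648438], [266.70001220703125, 218.39999389648438], [230.3000030517578, 229.0]]
blue ((485.67559814453125, 230.09170532226562), (44.159027099609375, 73.8456802368164), 77.05548095703125) [[ 0.435  -0.6313  0.022 ]]
blue ((477.15411376953125, 207.91708374023438), (52.12071228027344,
[... 162 characters left out ...]
97560119629) [[ 0.4862 -0.2488  0.022 ]]
blue ((373.4527893066406, 219.6649169921875), (32.86980438232422, 45.56145095825195), 14.297307968139648) [[ 0.4751 -0.3006  0.022 ]]
blue ((261.4297790527344, 410.0218505859375), (44.597049713134766, 48.704952239990234), 102.39929962158203) [[-0.0358  0.0259  0.022 ]]
[[-0.0, 0.42, 0.91], [-0.0, 0.91, -0.42], [-1.0, -0.0, -0.0]]
0.27 (0.46, 0.1, 0.26) [ 6.60951802e-02  9.74170366e-02  1.64685794e+00 -4.44089210e-16
  1.39731767e+00 -2.03904820e-01]
0.27 (0.45, 0.26, 0.33) [ 3.89983630e-01  1.49262817e-01  1.41622406e+00 -4.44089210e-16
  1.57610578e+00  1.19983630e-01]
3.411592653589793 (0.46, 0.1, 0.26) None
3.411592653589793 (0.45, 0.26, 0.33) None
```

```bash
python3 - <<'E'
from h import *
import pickle
bot.reach([.49,.30,.36],down(.27)); a=snap("wrist")
bot.reach([.475,.06,.24],down(.27)); b=snap("wrist")
pickle.dump((a,b),open("ab.pkl","wb"))
cv2.imwrite("pics/ab.png",cv2.resize(np.vstack([a["pixels"],b["pixels"]]),None,fx=.75,fy=.75))
print(bot.get_obs()["time"],[ray(k,[[320,200]])[0].round(3) for k in(a,b)])
E
```

```text
2.7417 [array([0.469, 0.376, 0.521]), array([0.455, 0.136, 0.402])]
```

View pics/ab.png

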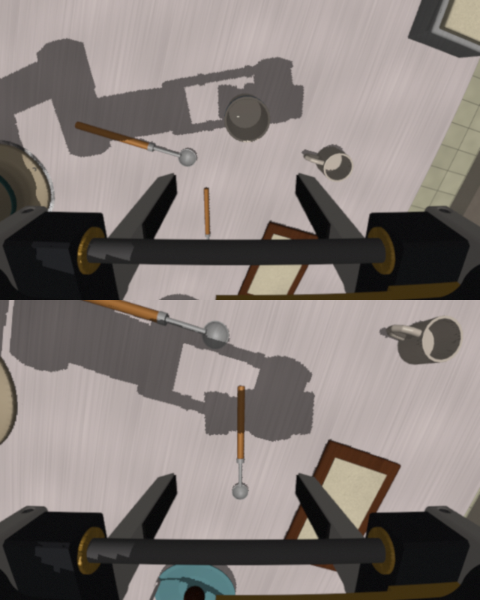

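Wrist view a shows the cup mouth at about (327,156). View b shows the spoon handle end at about (321,115) and the bowl at about (320,255), upright in the picture.

```bash
python3 - <<'E'
from h import *
import pickle
a,b=pickle.load(open("ab.pkl","rb"))
m=mask(b["pixels"],(5,90,30),(22,255,255)); m[:100]=0;m[225:]=0;m[:,:300]=0;m[:,345:]=0
k=blobs(m)[0]; pts=k[:,0].astype(float); print(pts.min(0),pts.max(0))
P=cast(b,pts,.0065)[:,:2]; mu=P.mean(0); _,_,V=np.linalg.svd(P-mu); d=V[0]*np.sign(V[0][1]); t=(P-mu)@d
n=np.array([-d[1],d[0]]); w=(P-mu)@n
c0=mu+n*(w.max()+w.min())/2; end=c0+d*t.max(); neck=c0+d*t.min()
print("dir",d,np.arctan2(d[1],d[0]),"len",np.ptp(t),"w",np.ptp(w),"end",end,"neck",neck)
print("origin via end",end-d*.0975,"via neck",neck+d*.0275)
print("bowl",cast(b,[(320,255)],.008))
I=a["pixels"][110:205,270:385]; cv2.imwrite("pics/cup.png",cv2.resize(I,None,fx=6,fy=6,interpolation=cv2.INTER_CUBIC))
E
```

```text
[317. 115.] [325. 211.]
dir [-0.26642328  0.96385613] 1.8404765991290202 len 0.1180854894988284 w 0.010099643753728415 end [0.46567918 0.13110711] neck [0.4971399  0.01728968]
origin via end [0.49165545 0.03713113] via neck [0.48981326 0.04379573]
bowl [[ 0.51278914 -0.04078231  0.008     ]]
```

View pics/cup.png

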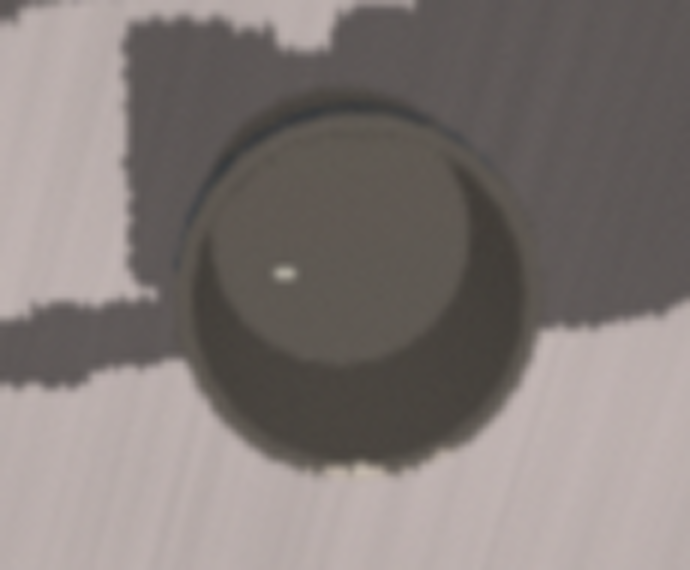

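```bash
cat >> h.py <<'E'
A=np.radians(12); G=.0153; HX=.050
s=np.array([-.26642,.96386,0]); hold=np.array([.4907,.0398,.0065])+HX*s
jy=np.array([s[1],-s[0],0]); Z=np.array([0,0,1.])
Rg=frame(-Z*np.cos(A)-s*np.sin(A),jy)
def ins(psi):
    r=np.array([np.cos(psi),np.sin(psi),0]); x=r*np.cos(A)-Z*np.sin(A)
    return frame(x,np.array([np.sin(psi),-np.cos(psi),0]))
def tcp(h,R): return np.asarray(h,float)-G*R[:,0]
E
python3 - <<'E'
from h import *
import pickle
a,b=pickle.load(open("ab.pkl","rb"))
cup=cast(a,[(329.5,158.6)],.12)[0]; print("cup",cup)
print(np.linalg.norm(np.diff(cast(a,[(299.5,158.6),(359.8,158.6)],.12),axis=0)),np.linalg.norm(np.diff(cast(a,[(329,128.5),(329,188.7)],.12),axis=0)))
for h in(0,.03,.3): print("g",bot.ik(tcp(hold+Z*h,Rg),Rg))
for psi in np.radians([0,15,30,45,60,80]):
    R=ins(psi); print(np.degrees(psi))
    for h in([.42,.15,.36],[cup[0],cup[1],.31],[cup[0],cup[1],.157]):
        q=bot.ik(tcp(h,R),R); print("  ",None if q is None else np.round(q,2))
E
```

```text
cup [0.5022986  0.32326975 0.12      ]
0.07412035092540945 0.07439938134904353
g [ 0.2045624   0.36506577  1.99052118 -0.29510533  0.79426932  0.14333019]
g [ 0.2045624   0.32182563  1.95609164 -0.27517566  0.86880951  0.11377121]
g [ 0.2045624   0.09864051  1.51589027 -0.20932638  1.51448603 -0.05460855]
0.0
   None
   None
   [ 1.    0.58  2.43  4.17  1.29 -1.68]
14.999999999999998
   [-1.22 -0.74  2.56  1.39  1.43 -0.23]
   [ 0.76  0.08  2.42  3.83  0.82 -1.97]
   [ 0.76  0.63  2.65  3.63  1.48 -1.51]
29.999999999999996
   [-1.16 -0.42  2.54  1.33  1.56 -0.56]
   [ 0.33  0.02  2.5   2.87  0.75 -1.41]
   None
45.0
   [-1.02 -0.17  2.44  1.26  1.61 -0.73]
   [-0.06  0.05  2.46  2.07  0.99 -1.01]
   None
59.99999999999999
   [-0.9   0.02  2.29  1.16  1.7  -0.8 ]
   [-0.24  0.15  2.33  1.67  1.23 -0.89]
   [-0.24  0.59  2.51  1.85  1.35 -1.53]
80.0
   [-0.73  0.2   2.06  1.04  1.84 -0.82]
   [-0.27  0.3   2.08  1.36  1.48 -0.81]
   [-0.27  0.6   2.21  1.41  1.4  -1.24]
```

```bash
python3 - <<'E'
from h import *
bot.gripper_to(.05)
bot.reach(tcp(hold+Z*.08,Rg),Rg)
bot.line_to(tcp(hold,Rg),v=.06)
bot.gripper_to(0.0); o=bot.get_obs(); print(o["time"],o["gripper_width"],o["ft_force"].round(2))
bot.line_to(tcp(hold+Z*.33,Rg),v=.15)
o=bot.get_obs(); print(o["time"],o["gripper_width"],o["ft_force"].round(2))
R=ins(np.radians(80))
try: bot.line_to(tcp([.5005,.320,.33],R),rot=R,v=.12)
except bot.PlanningError as e: print("plan",e)
o=bot.get_obs(); print(o["time"],o["tcp_pos"],o["gripper_width"])
c=snap("scene"); t=snap("top"); 
cv2.imwrite("pics/up.png",np.hstack([cv2.resize(c["pixels"][20:220,340:560],None,fx=1.8,fy=1.8),cv2.resize(t["pixels"][125:325,60:280],None,fx=1.8,fy=1.8)]))
E
```

```text
6.3667 0.011122125960520302 [-0.18 -0.12  0.37]
8.7167 0.011071539922998924 [ 0.23 -0.18 -0.46]
10.6667 [0.49828183 0.30507857 0.33375088] 0.010976055573868366
```

View pics/up.png

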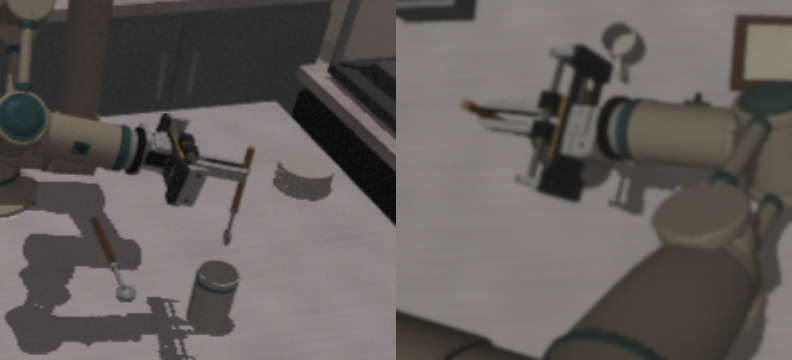

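```bash
python3 - <<'E'
from h import *
c=snap("scene")
print("bowl exp",proj(c,[.5005,.320,.197]),"seen 466.7,153.3; handle end exp",proj(c,[.5005,.320,.3775]),"seen",340+250/1.8,20+148/1.8)
print("mouth exp",proj(c,[.5005,.320,.12]),"seen 461,170;", cast(c,[(461,170)],.12), cast(c,[(466.7,153.3)],.197))
E
```

```text
bowl exp [[464.50085998 151.41811271]] seen 466.7,153.3; handle end exp [[478.17267306 101.0027974 ]] seen 478.8888888888889 102.22222222222221
mouth exp [[459.38444304 170.3048959 ]] seen 461,170; [[0.49993895 0.32580473 0.12      ]] [[0.51086304 0.3228203  0.197     ]]
```

```bash
python3 - <<'E'
from h import *
R=ins(np.radians(80))
bot.line_to(tcp([.498,.322,.30],R),v=.15)
bot.line_to(tcp([.498,.322,.20],R),v=.12)
o=bot.get_obs(); f0=o["ft_force"]
bot.line_to(tcp([.498,.322,.157],R),v=.05)
o=bot.get_obs(); print(o["time"],f0.round(2),o["ft_force"].round(2),o["gripper_width"])
bot.gripper_to(.045); bot.dwell(.4)
c=snap("scene")
bot.line_to(tcp([.498,.322,.157],R)-R[:,0]*.13,v=.12)
o=bot.get_obs(); print(o["time"],o["ft_force"].round(2))
d=snap("scene"); t=snap("top")
cv2.imwrite("pics/rel.png",np.hstack([cv2.resize(k["pixels"][90:230,390:530],None,fx=2.8,fy=2.8) for k in(c,d)]))
cv2.imwrite("pics/top2.png",t["pixels"])
E
```

```text
13.1583 [ 0.58  1.22 -0.05] [ 0.22  0.28 -0.63] 0.011235451838000485
15.5417 [-0.2  -0.53  0.43]
```

View pics/rel.png

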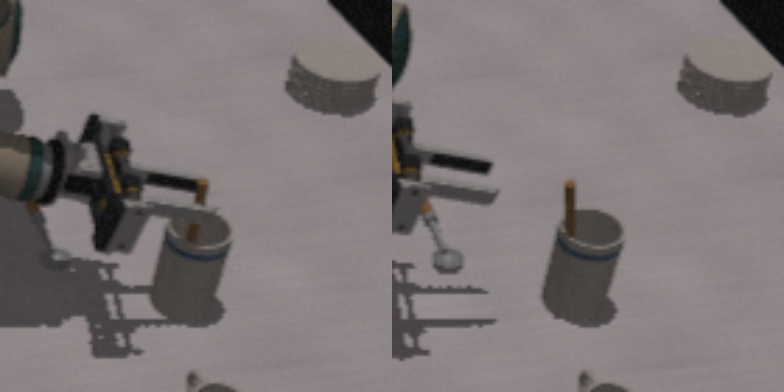

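```bash
python3 - <<'E'
from h import *
import pickle
p=bot.get_obs()["tcp_pos"]
bot.line_to([p[0]-.03,p[1]-.05,.33],v=.2)
bot.reach([.485,-.272,.30],down(np.radians(79)))
bot.gripper_to(.06)
w=snap("wrist"); t=snap("top"); s=snap("scene"); pickle.dump((w,t,s),open("dish.pkl","wb"))
o=bot.get_obs(); print(o["time"],o["tcp_pos"],o["joint_positions"].round(2))
m=mask(w["pixels"],(5,90,30),(22,255,255))
for k in blobs(m,200): print(cv2.contourArea(k),cv2.minAreaRect(k))
cv2.imwrite("pics/dish.png",np.vstack([w["pixels"]])[:, :])
E
```

```text
18.6833 [ 0.48499663 -0.27200637  0.30002967] [-0.64  0.21  1.4   0.    1.52 -2.02]
3364.5 ((492.63555908203125, 265.8880615234375), (79.60092163085938, 158.5569305419922), 82.05652618408203)
3187.5 ((382.0, 389.0), (20.0, 350.0), 90.0)
1169.5 ((311.5, 185.0), (86.0, 19.0), 90.0)
851.0 ((442.5793762207031, 335.45172119140625), (65.77202606201172, 24.166234970092773), 85.2363510131836)
836.5 ((186.57090759277344, 335.50604248046875), (23.76998519897461, 65.70195770263672), 4.899092674255371)
698.0 ((15.968299865722656, 233.24172973632812), (25.66000747680664, 42.451683044433594), 70.90650939941406)
340.0 ((8.0, 18.0), (36.0, 16.0), 90.0)
```

View pics/dish.png

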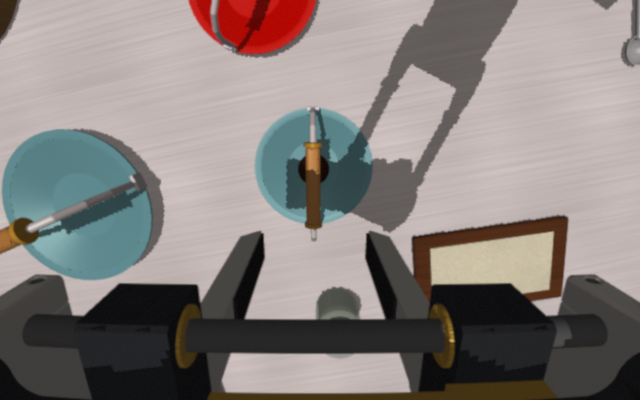

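The wrist view shows the dish rim circle at about (255–373, 107–226), the oak grip centred at about (312,185) and vertical in the picture, and the ball below it.

```bash
python3 - <<'E'
from h import *
import pickle
w,t,s=pickle.load(open("dish.pkl","rb")); I=w["pixels"]
m=mask(I,(5,90,30),(22,255,255)); m[:130]=0;m[240:]=0;m[:,:290]=0;m[:,335:]=0
k=blobs(m)[0]; r=[]
for v in range(int(k[:,0,1].min()),int(k[:,0,1].max())+1):
    u=k[k[:,0,1]==v][:,0,0]; r.append((u.min(),u.max(),v))
r=np.array(r,float); 
for lab,z in(("z.130",.130),):
    mid=cast(w,np.c_[(r[6:-6,0]+r[6:-6,1])/2,r[6:-6,2]],z); 
    c=np.polyfit(mid[:,0],mid[:,1],1); print("slope",np.degrees(np.arctan(c[0])))
    e=cast(w,[(r[0,:2].mean(),r[0,2]),(r[-1,:2].mean(),r[-1,2])],z); print(e,e.mean(0),np.linalg.norm(e[0]-e[1]))
b=mask(I,(80,40,25),(110,255,255)); b[:,:235]=0;b[:,400:]=0;b[:90]=0;b[250:]=0
h=cv2.convexHull(blobs(b)[0]); 
P=cast(w,h[:,0],.022)
c,rad=cv2.minEnclosingCircle(P[:,:2].astype(np.float32)); print("dish",c,rad)
m=mask(t["pixels"],(80,35,30),(110,255,255)); m[:,:335]=0;m[:,395:]=0;m[:185]=0;m[250:]=0
# board
B=mask(t["pixels"],(0,55,30),(25,255,255)); 
for k in blobs(B,1500): 
    x=cv2.boxPoints(cv2.minAreaRect(k)); Q=cast(t,x,.012); print("board",x.round(0).tolist(),Q.round(4).tolist(),Q.mean(0))
B=mask(s["pixels"],(0,90,30),(25,255,255)); B[:,:310]=0;B[:,420:]=0;B[:220]=0;B[290:]=0
k=max(blobs(B,100),key=cv2.contourArea); q=cv2.approxPolyDP(cv2.convexHull(k),6,True)[:,0]; Q=cast(s,q,.012); print("board scene",q.tolist(),Q.round(4).tolist(),Q.mean(0))
E
```

```text
slope -10.239326353064314
[[ 0.44137668 -0.25968545  0.13      ]
 [ 0.53031872 -0.28261091  0.13      ]] [ 0.4858477  -0.27114818  0.13      ] 0.09184913308727968
dish (0.48746636509895325, -0.2615877389907837) 0.0777389258146286
board [[468.0, 338.0], [527.0, 279.0], [593.0, 345.0], [534.0, 404.0]] [[0.1325, -0.5495, 0.012], [0.2895, -0.7403, 0.012], [0.0991, -0.9065, 0.012], [-0.047, -0.7147, 0.012]] [ 0.11854322 -0.72776091  0.012     ]
board [[437.0, 88.0], [527.0, 87.0], [528.0, 145.0], [438.0, 146.0]] [[0.9089, -0.5345, 0.012], [0.9103, -0.8369, 0.012], [0.705, -0.807, 0.012], [0.7055, -0.5174, 0.012]] [ 0.8074129  -0.67394893  0.012     ]
board [[246.0, 174.0], [247.0, 133.0], [323.0, 136.0], [322.0, 176.0]] [[0.6295, 0.0825, 0.012], [0.765, 0.0822, 0.012], [0.7509, -0.1578, 0.012], [0.6163, -0.1509, 0.012]] [ 0.6904621  -0.03599449  0.012     ]
board [[351.0, 270.0], [408.0, 270.0], [408.0, 328.0], [351.0, 328.0]] [[0.3304, -0.2289, 0.012], [0.326, -0.3942, 0.012], [0.1649, -0.3826, 0.012], [0.1694, -0.2224, 0.012]] [ 0.24766564 -0.30700295  0.012     ]
board scene [[399, 232], [410, 267], [331, 274], [326, 239]] [[0.6353, 0.0868, 0.012], [0.7731, 0.0775, 0.012], [0.7582, -0.1537, 0.012], [0.6245, -0.1443, 0.012]] [ 0.69778526 -0.03342411  0.012     ]
```

```bash
python3 - <<'E'
from h import *
import pickle
w,t,s=pickle.load(open("dish.pkl","rb"))
print("cam w",ray(w,[[320,200]])[0],"dish eye",cast(w,[(314,166.5)],.022))
# oak in scene near (279,187)
t0=cv2.imread("pics/top0.png"); s0=cv2.imread("pics/scene0.png")
def big(I,box):
    m=mask(I,(5,70,30),(22,255,255)); M=m*0; x0,x1,y0,y1=box; M[y0:y1,x0:x1]=m[y0:y1,x0:x1]; k=blobs(M,10)[0]; return np.array(cv2.minAreaRect(k)[0]),cv2.minAreaRect(k)
tc,r1=big(t0,(350,390,185,235)); sc,r2=big(s0,(265,295,165,215)); print(r1,r2)
wc=np.array([311.5,185.])
L=[(t,tc),(s,sc),(w,wc)]
import itertools
for sel in ((0,1),(0,2),(1,2),(0,1,2)):
    Am=np.zeros((3,3));bv=np.zeros(3)
    for i in sel:
        o,d=ray(L[i][0],[L[i][1]]); d=d[0]/np.linalg.norm(d[0]); Pm=np.eye(3)-np.outer(d,d); Am+=Pm;bv+=Pm@o
    print(sel,np.linalg.solve(Am,bv).round(4))
for n,I,c,box in(("t",t0,t,(330,400,185,250)),("s",s0,s,(250,312,185,235))):
    m=mask(I,(80,35,30),(110,255,255)); M=m*0; x0,x1,y0,y1=box; M[y0:y1,x0:x1]=m[y0:y1,x0:x1]
    h=cv2.convexHull(np.vstack(blobs(M,10))); P=cast(c,h[:,0],.022)[:,:2].astype(np.float32); print(n,cv2.minEnclosingCircle(P),P.min(0),P.max(0))
h=None
print("pred grip pix in w for dish center eye",proj(w,[.4858,-.2711,.125]))
I=w["pixels"]; cv2.imwrite("pics/grip.png",cv2.resize(I[95:245,245:385],None,fx=4,fy=4,interpolation=cv2.INTER_CUBIC))
E
```

```text
cam w [ 0.40867639 -0.25703724  0.4609821 ] dish eye [[ 0.48324795 -0.2726878   0.022     ]]
((368.5699768066406, 209.0099639892578), (5.939697742462158, 32.38549041748047), 8.130102157592773) ((278.3758850097656, 186.4896697998047), (5.979274749755859, 21.50878143310547), 4.763641834259033)
(0, 1) [ 0.4848 -0.2727  0.127 ]
(0, 2) [ 0.4851 -0.2754  0.1236]
(1, 2) [ 0.4844 -0.2728  0.1265]
(0, 1, 2) [ 0.4845 -0.2735  0.1268]
t ((0.4833584129810333, -0.2754415273666382), 0.07831010967493057) [ 0.4063192  -0.35352308] [ 0.5607471  -0.19848938]
s ((0.48601824045181274, -0.2707340717315674), 0.08065582066774368) [ 0.41043645 -0.34849644] [ 0.56577444 -0.19267663]
pred grip pix in w for dish center eye [[315.67913283 185.37177298]]
```

View pics/grip.png

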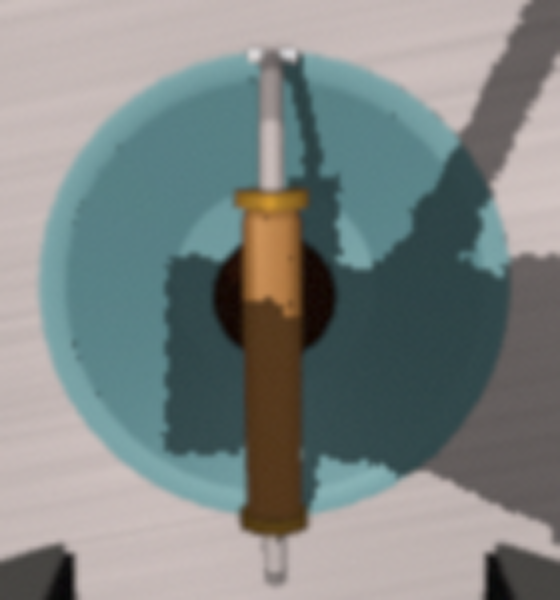

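The close crop shows the ball centred under the grip. The grip axis runs from px (312.6,145) to (313.6,225), and the three views triangulate to (0.4848, -0.2728).

```bash
python3 - <<'E'
from h import *
import pickle
w,t,s=pickle.load(open("dish.pkl","rb"))
e=cast(w,[(312.6,145),(313.6,225)],.13); d=e[1]-e[0]; yaw=np.arctan2(d[1],d[0]); print(e.mean(0),np.degrees(yaw))
R=down(yaw+np.pi/2); g=np.array([.4848,-.2728,.126])
bot.line_to(g+Z*.06,rot=R,v=.15)
bot.line_to(g,v=.06)
for x in(.024,.019,.0): bot.gripper_to(x); o=bot.get_obs(); print(o["time"],o["gripper_width"],o["ft_force"].round(2),o["ft_torque"].round(3))
s=snap("scene"); t=snap("top")
cv2.imwrite("pics/g.png",np.hstack([cv2.resize(s["pixels"][120:260,210:350],None,fx=2.8,fy=2.8),cv2.resize(t["pixels"][130:270,300:440],None,fx=2.8,fy=2.8)]))
print(bot.get_obs()["joint_positions"].round(2))
by=np.arctan2(.0141,.240); print(by)
c=np.array([.694,-.035,0])
for yw in(np.arctan2(-.014,.24)*0+.06,): print(bot.ik([c[0],c[1],.232],down(yw)))
E
```

```text
[ 0.48513347 -0.27369323  0.13      ] -10.310597441570323
21.4667 0.02419546212228917 [-0.66  0.51  0.19] [ 0.016 -0.005  0.036]
21.7917 0.019009671000830043 [ 0.25  0.07 -0.45] [ 0.015  0.025 -0.045]
22.0333 0.014865175817963826 [-0.07 -0.37 -1.03] [-0.118 -0.032 -0.01 ]
[-0.64  0.32  1.7  -0.    1.12 -2.03]
0.058682546537939285
[-1.50429439e-01  4.56539446e-01  1.20587541e+00 -4.44089210e-16
  1.47917780e+00 -2.10429439e-01]
```

View pics/g.png

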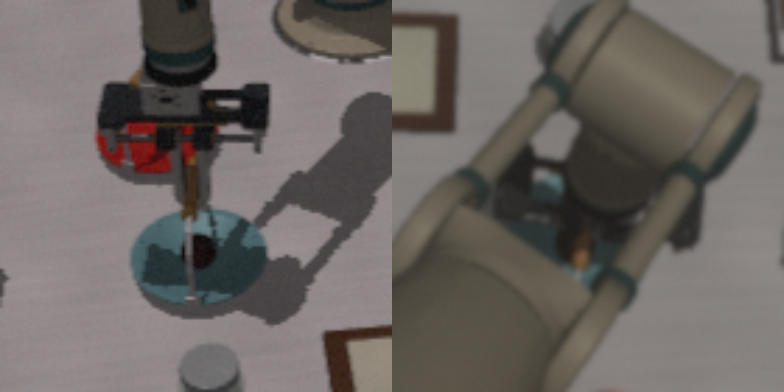

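```bash
python3 - <<'E'
from h import *
g=np.array([.4848,-.2728,.126])
def st(n): o=bot.get_obs(); print(n,round(o["time"],2),o["gripper_width"].__round__(5),o["ft_force"].round(2),o["ft_torque"].round(3),o["tcp_pos"].round(4))
bot.line_to(g+Z*.02,v=.015); bot.dwell(.3); st("lift")
bot.line_to(g+Z*.105,v=.04); st("up")
bot.line_to([.694,-.035,.228],rot=down(np.radians(-3.3)),v=.04); bot.dwell(1.0); st("there")
s=snap("scene"); t=snap("top"); w=snap("wrist")
import pickle; pickle.dump((s,t,w),open("fin.pkl","wb"))
a=cv2.resize(s["pixels"][110:310,260:520],(520,400)); b=cv2.resize(t["pixels"][90:260,130:390],(520,340))
cv2.imwrite("pics/fin.png",cv2.resize(np.vstack([np.hstack([a,cv2.resize(w["pixels"],(520,325))[:0].repeat(1,0)]) if 0 else a,b]),None,fx=.8,fy=.8))
E
```

```text
lift 23.92 0.01459 [ 0.15  0.16 -4.07] [ 0.004 -0.013  0.008] [ 0.4848 -0.2728  0.146 ]
up 26.19 0.0147 [ 0.68  0.52 -3.98] [0.08  0.019 0.042] [ 0.4847 -0.2727  0.2308]
there 35.26 0.01496 [ 0.03 -0.13 -3.89] [-0.108  0.076 -0.02 ] [ 0.694 -0.035  0.228]
```

View pics/fin.png

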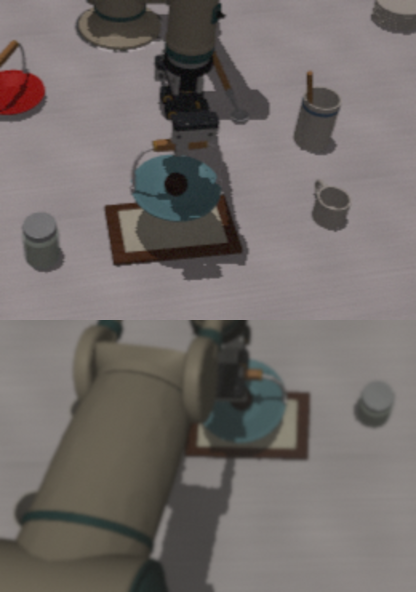

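```bash
python3 - <<'E'
from h import *
import pickle
s,t,w=pickle.load(open("fin.pkl","rb"))
th=np.linspace(0,2*np.pi,60)
m=mask(s["pixels"],(80,35,25),(110,255,255)); m[:180]=0; m[:,:320]=0;m[:,420:]=0;m[255:]=0
k=cv2.convexHull(np.vstack(blobs(m,30)))
P=proj(s,np.c_[.694+.08*np.cos(th),-.035+.08*np.sin(th),np.full(60,.124)])
print("seen",cv2.fitEllipse(k),"exp",cv2.fitEllipse(P.astype(np.float32)))
d=cv2.inRange(cv2.cvtColor(s["pixels"],cv2.COLOR_BGR2GRAY),0,40); d[:210]=0;d[245:]=0;d[:,:345]=0;d[:,:345]=0;d[:,400:]=0
for b in blobs(d,20): print("ball seen",cv2.minEnclosingCircle(b))
print("ball exp",proj(s,[.694,-.035,.102+.006+.021]))
E
```

```text
seen ((369.4413757324219, 227.01051330566406), (41.565975189208984, 55.556671142578125), 96.28853607177734) exp ((368.4591369628906, 226.88267517089844), (41.07887649536133, 56.79022216796875), 96.62576293945312)
ball seen ((369.6400146484375, 224.77333068847656), 7.689537048339844)
ball exp [[368.4688969  224.69043243]]
```

Seen and expected rim ellipses agree in centre, axes and angle, so the dish is level, and the ball is in its middle. I'm handing the job in.

```bash
python3 -c "
from h import *
bot.finish_job(); print(bot.get_obs()['time'])"
```

```text
the job is handed in; nothing more can be done
the job is handed in; nothing more can be done
```

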